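Press a label holder home behind the sprung lip of a shelf rail

TASK

Fit the loose label holder to the rail on the front edge of the little bench shelf: with its card facing you, push its tongue down behind the sprung lip to the right of the holder that is already fitted, so that the two butt edge to edge, in line and level. Feel for both stops, the neighbour at the side and the channel floor below, without forcing it. Its tongue is glued, so do not let go: finish while you still hold it pressed down fully home with firm finger pressure, and leave the stock on the shelf and the other things where they are.

Things in the scene. Friction and masses are not known exactly. Their poses are not given: they have to be found in the camera images.
- label_holder: loose grey label holder, upright on the table; 22 deep (x) x 76 wide (y) x 62 mm tall, 60 g. Origin: centre of underside; x from card face to back, y along width, z up. Inverted U: face plate with blank card in front (x -11 to -8 mm), 4 mm round-toed tongue behind (x 7 to 11, 68 mm wide), both down to z = 0; bridge at z 33 to 38 mm
- rib (a point): centre of the top of the loose holder's finger rib, where it is gripped: 12 mm thick (holder's x), 50 mm wide (y), standing on the bridge from z = 38 to 62 mm of the holder; axes as the holder
- card (a point): middle of the blank card on the loose holder's face plate: 11 mm in front of its origin and 18 mm up; axes as the holder. It ends on the robot's side of the rail
- fitted_holder: identical holder already fitted, fixed, on the left part of the rail as the robot sees it; same origin and axes. Home and butted, the loose holder has the same yaw and its origin at x = 0, y = -76 mm, z = 0 in this frame (59 mm above the table)
- shelf: plywood bench shelf, fixed, 130 mm deep (x) x 360 mm long (y), board top at z = 85 mm; origin under its centre on the table, x points to its back, y along its length. Its front edge carries the aluminium label rail
- mouth (a point): point on the rail at mid length of the shelf, in the front plane of the rail's back plate, at board-top height (z = 85 mm); axes as the shelf. The back of the tongue slides down along this plane (x = 0). At rest the lip's flared top stands 9 mm in front of the plane, 87 mm above the table; 75 mm above the table the lip closes to about 1 mm
- channel_floor: floor of the rail's channel, 10 mm deep in x and 352 mm long, its top 59 mm above the table, hidden behind the lip; the tongue's toe ends on it. Origin: centre of its top, 5 mm in front of the plane of point mouth
- lip (a joint): hinge of the sprung lip along the rail from its right end to 50 mm left of the shelf's middle (further left a separate lip piece is already held open; the tongue slides into it freely from the side); rad, 0 closed, grows as the top swings out to the robot, about 0.18 with a tongue fully behind it. Pushing the smooth tongue in takes up to 10 N, most 16 mm above the floor
- nail_tin: open tin of nails, 65 mm across, 45 mm tall, standing loose on the shelf board; origin: centre of its underside
- line_reel: line reel, 66 mm across, 60 mm tall, standing loose on the shelf board; origin: centre of its underside
- rubber_cup: black rubber cup, 47 mm across, 50 mm tall, standing loose on the shelf board; origin: centre of its underside
- wood_spacer: softwood spacer lying loose on the table to the left, 35 x 90 x 20 mm; origin: centre of its underside

How it is judged:
By the outcome, as a careful person would: the job done as asked, in the order asked, and still so for the second after the job is handed in, while the arm keeps its last pose, push and grip.
It also fails if it takes over 48 s, if anything falls off the work surface, if the arm or the gripper's body presses on something with over 40 N, if the wrist force passes 120 N, or if a joint passes its speed limit or range.

ROBOT

A 6-joint arm with a two-finger parallel gripper is mounted at the origin on the work surface; the furniture and walls round the work are solid. World frame = base frame: x ahead of the robot, y to its left, z up, the work surface at z = 0. Lengths are in m, angles in rad, forces in N, time in s.
With the tool pointing down it reaches from about 0.375 to 0.9 m from the base axis. Payload 3.1 kg.
Tool frame: the origin (TCP) lies midway between the tips of the shut fingers; the grasp point (between the pads) lies 19 mm behind it; z points along the fingers, y is the line along which they close (so a half turn about z gives the same grasp; the last joint's range is limited). The gripper opens to 85 mm and grips with 20 to 120 N. Pads are 22 mm wide; open, the fingers measure 114 mm over their backs; the gripper's body (76 mm by 85 mm) begins 54 mm behind the grasp point. The pads swing forward as they close: fully open they stand 13 mm farther back than shut.
Start: joints at [-1.458, 0.527, 1.433, -0, 1.181, -0.178], TCP at [0.18, -0.599, 0.231] pointing down, gripper open.
Joint ranges: [-3.08, 3.08], [-0.75, 2.2], [0.22, 2.44], [-1.43, 4.57], [0, 2.65], [-2.85, 2.85]. Speed limits (rad/s): [2.79, 2.79, 3.14, 3.14, 3.14, 3.14].

INTERFACE

Orientations are given as a unit quaternion [x, y, z, w].
In Python, from station import manip gives the robot as it stands.
- The arm moves only by the tool step_arm, never from a script. Its argument "targets" is text: rows parted by semicolons, each of 4 numbers parted by spaces: the shift along the tool's x, y, z in mm, then the turn about the tool's z in degrees. A call has 1 to 12 rows; each row is the pose to reach, as a shift and turn from the pose commanded when the call began, along the tool's axes at that moment; what a row does not reach only later rows make up. A row lasts 1/10 s, in which the tool goes at most 50 mm and 8.59 degrees, less where a joint would pass 70% of its speed; a pose out of reach is approached as far as the arm can. A call with a gripper value outside its range is refused whole. "gripper" is the closure, from 0 (fully open) to 1 (shut), set as the call begins (left out, the last holds). The fingers move at their own pace and stop on an object; "squeeze" is the grip in N (left out, the last holds). Time passes only in rows, so rows that repeat a pose let the fingers close. It gives the time, the measured TCP pose, the force, the opening and the grip force at its end, in the units of the state.
- manip.sense(): the state, without advancing time (a new reading comes with each control period).
- manip.snapshot(name): name is "side" or "top"; returns the picture (384x512x3 uint8, red, green, blue); there is no depth.
- manip.get_calibration(name): a dict with "fov_y" (degrees; the focal length in pixels is half the picture's height over the tangent of half this angle, whatever the lens; pixels are square), "cx", "cy" (the principal point, pixels), "extrinsics" (4x4, takes a point from camera to world coordinates). Camera axes: x right, y down, z forward; pixel columns grow to the right and rows downward; lengths in m; the calibration is good to about 2 mm. A picture is of the moment at which its call begins. get_calibration takes no time and is no camera call.
- manip.sign_off(): hands the job in; it is judged then, once.
Trained networks look in the newest picture that a camera, given by its name, has taken for a name from the list of things; names that differ only in an ending like _2 or _b are one class to them, and where a whole thing is asked for, a point or a joint stands for the part that bears it (a point fixed in the world has none). Each returns a list of dicts, best first, with "p" (0 to 1); they miss things now and then, are a little off and sometimes report something else, mostly with a low value. They report only what shows in the picture. A call takes as long as a camera call.
- manip.recognise(camera, query): "position" ([column, row] in pixels, amid what is visible of it).
- manip.masks_of(camera, query): "pixels" (384x512 bool, what is visible of it) and "position" ([column, row] in pixels, amid what is visible of it).
- manip.mark_of(camera, query): "position" ([column, row] in pixels: a listed point, or the origin of a listed thing).
The state is a dict: "t": time; "q": joint angles; "qd": joint speeds; "tau": joint torques, N m; "tcp_pos": TCP position; "tool_rot": TCP orientation; "force": force on the tool from outside, world axes, zero at the start; "ft_torque": the same for the moment, N m; "finger_gap": opening from 0.0 (shut) to 1.0 (fully open); "gripper_force": force on a finger pad.
Only numpy, scipy, OpenCV 4.12 (cv2) and the standard library are available. Lean on these libraries where they do the work, as an engineer would, in place of code of your own. Each camera call takes 0.05 s, during which the arm holds its last target. There are 200 camera calls.

## Working session

There is one attempt and no reset: what is moved stays moved. The work goes in short steps, Python scripts to look and compute and a tool call to move; the robot and the scene stay as the last step left them, time stands still between calls to the robot, and variables do not carry over. Pictures are saved under pics/ and viewed, at most 10 in all, crops included, and the job is handed in when it is done.

Besides the shell and the picture viewer there is one more tool, called after "Emit:" as name(argument=value, ...) on one line, values as JSON. step_arm: Moves the arm, as the interface text tells. Its arguments: {"type":"object","properties":{"targets":{"type":"string"},"gripper":{"type":"number"},"squeeze":{"type":"number"}},"required":["targets"]}

```bash
mkdir -p pics; cat > h.py <<'E'
import numpy as np, cv2
from station import manip
from scipy.spatial.transform import Rotation as R
def cal(c):
    k=manip.get_calibration(c); f=192/np.tan(np.radians(k['fov_y'])/2)
    return f,k['cx'],k['cy'],np.array(k['extrinsics'])
def ray(c,p):
    f,cx,cy,T=cal(c); d=T[:3,:3]@np.array([(p[0]-cx)/f,(p[1]-cy)/f,1]); return T[:3,3],d
def at_z(c,p,z):
    o,d=ray(c,p); return o+d*(z-o[2])/d[2]
def proj(c,P):
    f,cx,cy,T=cal(c); q=(np.atleast_2d(P)-T[:3,3])@T[:3,:3]; return np.c_[f*q[:,0]/q[:,2]+cx,f*q[:,1]/q[:,2]+cy]
def tri(p1,p2):
    A=[];b=[]
    for c,p in(('side',p1),('top',p2)):
        o,d=ray(c,p); d=d/np.linalg.norm(d); M=np.eye(3)-np.outer(d,d); A.append(M);b.append(M@o)
    return np.linalg.lstsq(np.vstack(A),np.hstack(b),rcond=None)[0]
E
python3 - <<'E'
from h import *
np.set_printoptions(precision=4,suppress=True)
for c in('side','top'):
    im=manip.snapshot(c); cv2.imwrite(f'pics/{c}0.png',cv2.resize(im[:,:,::-1],(800,600)))
    print(c,cal(c)[0],cal(c)[3][:3])
Z=dict(label_holder=0,rib=.062,card=.018,fitted_holder=.059,shelf=0,mouth=.085,nail_tin=.085,line_reel=.085,rubber_cup=.085,wood_spacer=0,channel_floor=.059)
for n,z in Z.items():
    ps=[]
    for c in('side','top'):
        m=manip.mark_of(c,n); 
        print(n,c,[(np.round(x['position'],1),round(x['p'],2),at_z(c,x['position'],z)[:2]) for x in m[:2]])
        if m: ps.append(m[0]['position'])
    if len(ps)==2: print('   tri',tri(*ps))
print(manip.sense())
E
```

```text
side 482.6786006135937 [[-0.9883 -0.0944  0.1195  0.3817]
 [-0.1522  0.6301 -0.7615  0.9741]
 [-0.0034 -0.7708 -0.6371  0.9201]]
top 393.3429653483006 [[ 0.0163 -0.9927  0.1196  0.4279]
 [-0.9998 -0.0176 -0.0091  0.003 ]
 [ 0.0111 -0.1195 -0.9928  1.0471]]
label_holder side [(array([296.7, 163.2]), 0.51, array([ 0.4393, -0.2579])), (array([215.1, 166. ]), 0.46, array([ 0.6923, -0.2053]))]
label_holder top [(array([346.4, 236.3]), 0.64, array([ 0.4331, -0.2476]))]
   tri [ 0.4359 -0.2451  0.0097]
rib side [(array([297.6, 143.6]), 0.5, array([ 0.4414, -0.277 ])), (array([237.2, 227.6]), 0.3, array([0.5609, 0.1179]))]
rib top [(array([350., 236.]), 0.75, array([ 0.4337, -0.2418]))]
   tri [ 0.4364 -0.2343  0.0914]
card side [(array([299.7, 156. ]), 0.64, array([ 0.432 , -0.2732]))]
card top [(array([349.4, 236.9]), 0.8, array([ 0.4316, -0.2511]))]
   tri [ 0.4312 -0.2463  0.0374]
fitted_holder side [(array([238.7, 230.9]), 0.5, array([0.5556, 0.126 ]))]
fitted_holder top [(array([203.4, 184.1]), 0.87, array([0.5581, 0.1279]))]
   tri [0.5566 0.1275 0.0607]
shelf side []
shelf top [(arra
[... 795 characters left out ...]
3]
wood_spacer side [(array([289.6, 276.6]), 0.62, array([0.417 , 0.2042]))]
wood_spacer top [(array([174.8, 238.7]), 0.83, array([0.4194, 0.2059]))]
   tri [0.4182 0.2055 0.0015]
channel_floor side []
channel_floor top []
{'t': 1.2, 'q': array([-1.4574,  0.5275,  1.4327, -0.    ,  1.1814, -0.1785]), 'qd': array([ 0.0006,  0.    ,  0.    , -0.0026, -0.0012,  0.0002]), 'tau': array([  0.0006, -44.2325, -17.8417,  -0.0002,   0.0008,  -0.    ]), 'tcp_pos': array([ 0.1798, -0.5985,  0.2313]), 'tool_rot': array([ 0.9894,  0.1454, -0.    ,  0.    ]), 'force': array([-0.4942,  0.5407,  0.4711]), 'ft_torque': array([ 0.0117, -0.0325, -0.0375]), 'gripper_force': 0.0, 'finger_gap': 0.9980552081982955}
```

View pics/side0.png

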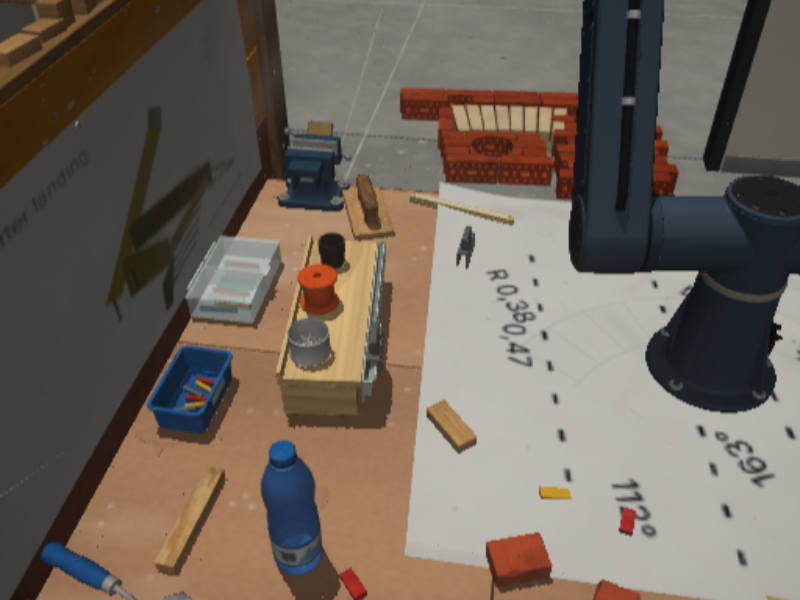

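View pics/top0.png

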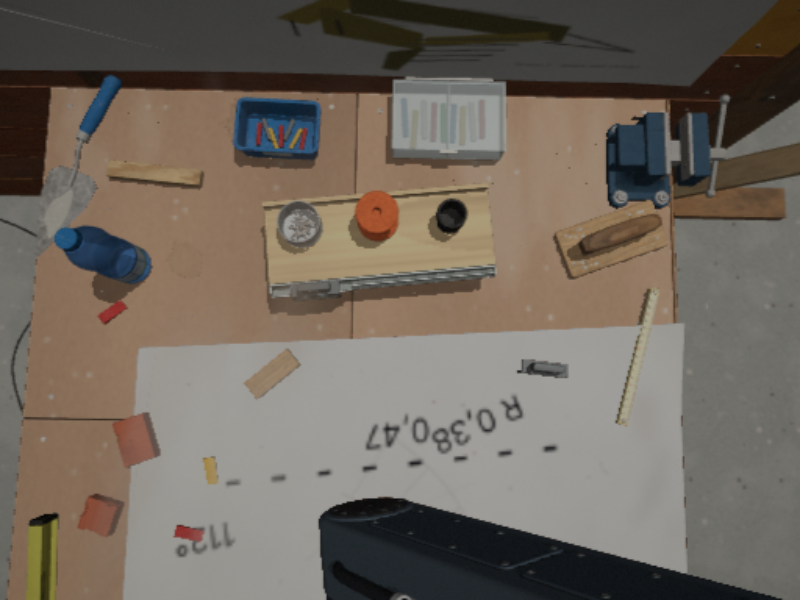

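The top view shows the loose holder near pixel (348,236), nearly aligned with y, and the fitted holder near (203,184) on the left of the rail. The side view shows it near (298,158). Next I need the yaws and which way the card faces.

```bash
python3 - <<'E'
from h import *
np.set_printoptions(precision=4,suppress=True)
t=manip.snapshot('top'); s=manip.snapshot('side')
a=cv2.resize(t[214:254,320:376],None,fx=14,fy=14,interpolation=cv2.INTER_CUBIC)[:300]
a=cv2.resize(t[222:250,325:371],(400,243),interpolation=cv2.INTER_CUBIC)
b=cv2.resize(s[138:178,280:314],(340,400),interpolation=cv2.INTER_CUBIC)
c=cv2.resize(t[160:200,165:325],(800,200),interpolation=cv2.INTER_CUBIC)
d=cv2.resize(s[150:270,210:260],(160,384),interpolation=cv2.INTER_CUBIC)
I=np.zeros((600,800,3),np.uint8); I[:243,:400]=a; I[:400,400:740]=b; I[400:600]=c
cv2.imwrite('pics/crop.png',I[:,:,::-1])
for n in('label_holder','fitted_holder','shelf','card'):
  for c in('top','side'):
    manip_m=manip.masks_of(c,n)
    for m in manip_m[:2]:
        P=np.argwhere(m['pixels'])[:,::-1].astype(np.float32)
        r=cv2.minAreaRect(P); bx=cv2.boxPoints(r)
        print(n,c,round(m['p'],2),len(P),np.round(bx,1).tolist())
        z={'label_holder':.05,'fitted_holder':.11,'shelf':.085,'card':.018}[n]
        W=np.array([at_z(c,p,z)[:2] for p in bx]); e=np.diff(np.vstack([W,W[:1]]),axis=0)
        print('   ',W.round(4).tolist(),np.degrees(np.arctan2(e[:,1],e[:,0])).round(1),np.linalg.norm(e,axis=1).round(3))
E
```

```text
label_holder top 0.87 282 [[331.79998779296875, 238.3000030517578], [332.8999938964844, 228.89999389648438], [363.8999938964844, 232.60000610351562], [362.79998779296875, 241.89999389648438]]
    [[0.4273, -0.1988], [0.4508, -0.2017], [0.443, -0.28], [0.4195, -0.2768]] [ -7.1 -95.7 172.3  84.3] [0.024 0.079 0.024 0.078]
label_holder top 0.66 336 [[279.0, 127.0], [298.0, 127.0], [298.0, 148.0], [279.0, 148.0]]
    [[0.7128, -0.0628], [0.7138, -0.1123], [0.6579, -0.1125], [0.657, -0.0633]] [ -88.9 -179.8   91.1    0.5] [0.05  0.056 0.049 0.056]
label_holder side 0.72 142 [[293.0, 165.8000030517578], [297.29998779296875, 144.5], [305.0, 146.0], [300.70001220703125, 167.3000030517578]]
    [[0.4458, -0.1764], [0.4427, -0.2896], [0.4181, -0.2847], [0.4226, -0.1723]] [-91.6 168.7  87.7 -10.1] [0.113 0.025 0.112 0.024]
fitted_holder top 0.35 439 [[225.6999969482422, 179.10000610351562], [314.8999938964844, 170.6999969482422], [315.3999938964844, 176.1999969482422], [226.1999969482422, 184.5]]
    [[0.5646, 0.0682], [0.5889, -0.1466], [0.5755, -0.1478], [0.5513, 0.0666]] [ -83.6 -174.8   96.
[... 1345 characters left out ...]
969482422]]
    [[0.4452, -0.132], [0.4393, -0.2392], [0.4167, -0.2328], [0.4239, -0.1265]] [-93.2 164.2  86.1 -14.5] [0.107 0.023 0.106 0.022]
card top 0.78 235 [[332.70001220703125, 238.5], [333.5, 229.3000030517578], [362.5, 232.0], [361.70001220703125, 241.1999969482422]]
    [[0.4267, -0.2074], [0.4506, -0.2098], [0.445, -0.2857], [0.4211, -0.2831]] [ -5.6 -94.2 173.9  85.8] [0.024 0.076 0.024 0.076]
card side 0.47 202 [[289.8999938964844, 167.3000030517578], [297.70001220703125, 143.89999389648438], [307.0, 147.0], [299.20001220703125, 170.39999389648438]]
    [[0.457, -0.2097], [0.4439, -0.3395], [0.4126, -0.3262], [0.4275, -0.1984]] [-95.8 157.2  83.3 -21. ] [0.13  0.034 0.129 0.032]
```

View pics/crop.png

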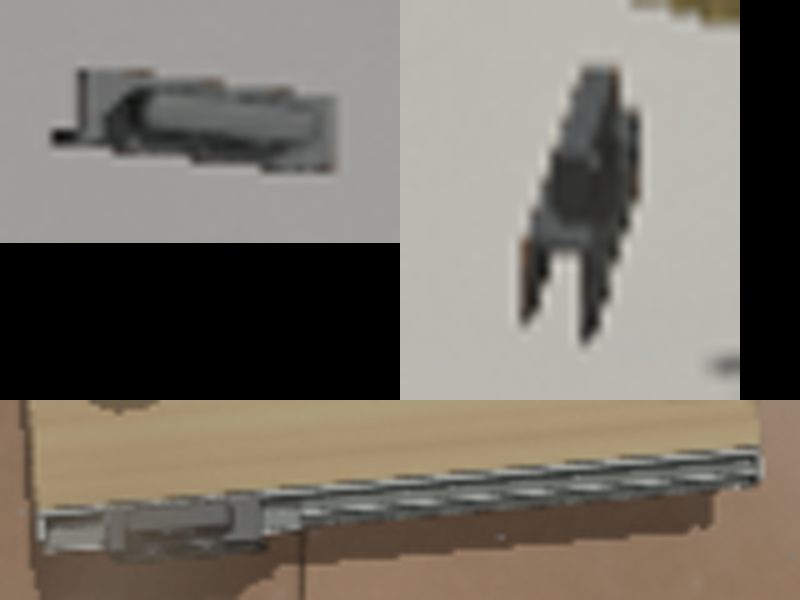

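The card face is on the robot's side: the lower-left leg in the top crop is full width, and so is the right leg in the side crop. Both yaws are small, about -6° for the loose holder and about +6° for the rail. I'll refine the numbers, then move.

```bash
cat > fit.py <<'E'
from h import *
from scipy.optimize import minimize
def box(x0,x1,y0,y1,z0,z1): return np.array([[x,y,z] for x in(x0,x1) for y in(y0,y1) for z in(z0,z1)])/1000
B=[box(-11,-8,-38,38,0,38),box(7,11,-34,34,0,38),box(-11,11,-38,38,33,38),box(-6,6,-25,25,38,62)]
S=4
def sil(c,x,y,yaw,z,o):
    im=np.zeros((90*S,90*S),np.uint8)
    for b in B:
        P=b@R.from_euler('z',yaw).as_matrix().T+[x,y,z]
        q=((proj(c,P)-o+.5)*S*16).round().astype(np.int32)
        cv2.fillConvexPoly(im,cv2.convexHull(q),255,shift=4)
    return cv2.resize(im,(90,90),interpolation=cv2.INTER_AREA)/255.
E
python3 - <<'E'
from fit import *
np.set_printoptions(precision=4,suppress=True)
T=manip.snapshot('top'); Sd=manip.snapshot('side')
def good(c,n,o):
    for m in manip.masks_of(c,n):
        p=m['position']
        if np.all(np.abs(np.array(p)-o-45)<12): return m['pixels'][o[1]:o[1]+90,o[0]:o[0]+90].astype(float)
    return None
def fit(n,z,p0,os):
    ms={c:good(c,n,np.array(o)) for c,o in os.items()}
    for sub in [('top','side'),('top',),('side',)]:
        sub=[c for c in sub if ms[c] is not None]
        if not sub: continue
        f=lambda v:sum(np.abs(sil(c,v[0]/1e3,v[1]/1e3,v[2]/100,z,np.array(os[c]))-ms[c]).sum()/ms[c].sum() for c in sub)
        r=min((minimize(f,np.add(p0,[0,0,d]),method='Nelder-Mead',options=dict(initial_simplex=np.add(p0,[0,0,d])+np.array([[0,0,0],[4,0,0],[0,4,0],[0,0,6]]))) for d in(-4,0,4)),key=lambda r:r.fun)
        print(n,sub,r.x[:2],'yaw deg',np.degrees(r.x[2]/100),r.fun)
fit('label_holder',0,[434,-242,-10],dict(top=(303,191),side=(253,113)))
fit('fitted_holder',.059,[557,127,10],dict(top=(158,140),side=(195,178)))
# flip test: leg ends at z=0
print('leg ends',at_z('side',(292,170.5),0),at_z('side',(298.5,172.5),0))
# rail lines in top picture
hsv=cv2.cvtColor(T,cv2.COLOR_RGB2HSV)[:,:,1].astype(float)
cols=np.arange(232,312); rows=[]
for c in cols:
    r0=int(round(183.5-(c-165)*.089-20*.05)); seg=cv2.GaussianBlur(hsv[r0-8:r0+6,c:c+1],(1,3),0.8)[:,0]; g=-np.diff(seg); i=g.argmax()
    j=np.clip(i,1,len(g)-2); a,b,d=g[j-1:j+2]; den=a-2*b+d; rows.append(r0-8+j+.5+(0.5*(a-d)/den if abs(den)>1e-6 else 0))
rows=np.array(rows); k=np.polyfit(cols,rows,1); res=rows-np.polyval(k,cols); ok=abs(res)<.8; k=np.polyfit(cols[ok],rows[ok],1)
P=[at_z('top',(c,np.polyval(k,c)),.085) for c in(232,311)]; d=P[0]-P[1]
print('rail edge',P,'yaw',np.degrees(np.arctan2(-d[0],d[1])),ok.sum(),res[ok].std())
E
```

```text
label_holder ['top', 'side'] [ 436.6438 -244.6598] yaw deg -7.172434111557881 0.35667477853178814Traceback (most recent call last):
  File "<stdin>", line 17, in <module>
  File "<stdin>", line 15, in fit
  File "<stdin>", line 15, in <genexpr>
    res = _minimize_neldermead(fun, x0, args, callback, bounds=bounds,
                               **options)
    fxcc = func(xcc)
    fx = function(np.copy(x), *(wrapper_args + args))
  File "<stdin>", line 14, in <lambda>
  File "<stdin>", line 14, in <genexpr>
  File "fit.py", line 10, in sil
    q=((proj(c,P)-o+.5)*S*16).round().astype(np.int32)
        ~~~~^^^^^
  File "h.py", line 12, in proj
    f,cx,cy,T=cal(c); q=(np.atleast_2d(P)-T[:3,3])@T[:3,:3]; return np.c_[f*q[:,0]/q[:,2]+cx,f*q[:,1]/q[:,2]+cy]
              ~~~^^^
  File "h.py", line 5, in cal
    k=manip.get_calibration(c); f=192/np.tan(np.radians(k['fov_y'])/2)
ValueError: time passes only in moves, steps and waits
```

Emit:
step_arm(targets="0 0 0 -8; 0 0 0 -16; 0 0 0 -24; 0 0 0 -32; 0 0 0 -40; 0 0 0 -48; 0 0 0 -56; 0 0 0 -64; 0 0 0 -68; 0 0 0 -68", gripper=0)

```text
t: 2.9
tcp_pos: [0.1798, -0.5985, 0.2313]
tool_rot: [0.739, 0.674, 0.0, -0.0]
force: [-0.6, -0.5, 0.2]
finger_gap: 1.001
gripper_force: 0.0
```

```bash
sed -i 's/^def cal/import functools\n@functools.cache\ndef cal/' h.py; cat > meas.py <<'E'
from fit import *
np.set_printoptions(precision=4,suppress=True)
T=manip.snapshot('top'); Sd=manip.snapshot('side')
def good(c,n,o):
    for m in manip.masks_of(c,n):
        p=m['position']
        if np.all(np.abs(np.array(p)-o-45)<12): return m['pixels'][o[1]:o[1]+90,o[0]:o[0]+90].astype(float)
    return None
def fit(n,z,p0,os):
    ms={c:good(c,n,np.array(o)) for c,o in os.items()}
    for sub in [('top','side'),('top',),('side',)]:
        sub=[c for c in sub if ms[c] is not None]
        if not sub: continue
        f=lambda v:sum(np.abs(sil(c,v[0]/1e3,v[1]/1e3,v[2]/100,z,np.array(os[c]))-ms[c]).sum()/ms[c].sum() for c in sub)
        r=min((minimize(f,np.add(p0,[0,0,d]),method='Nelder-Mead',options=dict(maxiter=120,initial_simplex=np.add(p0,[0,0,d])+np.array([[0,0,0],[4,0,0],[0,4,0],[0,0,6]]))) for d in(-4,0,4)),key=lambda r:r.fun)
        print(n,sub,r.x[:2],'yaw deg',np.degrees(r.x[2]/100),r.fun)
fit('label_holder',0,[434,-242,-10],dict(top=(303,191),side=(253,113)))
fit('fitted_holder',.059,[557,127,10],dict(top=(158,140),side=(195,178)))
print('leg ends',at_z('side',(292,170.5),0),at_z('side',(298.5,172.5),0))
hsv=cv2.cvtColor(T,cv2.COLOR_RGB2HSV)[:,:,1].astype(float)
cols=np.arange(232,312); rows=[]
for c in cols:
    r0=int(round(182.5-(c-165)*.089)); seg=cv2.GaussianBlur(hsv[r0-8:r0+6,c:c+1],(1,3),0.8)[:,0]; g=-np.diff(seg); j=np.clip(g.argmax(),1,len(g)-2)
    a,b,d=g[j-1:j+2]; den=a-2*b+d; rows.append(r0-8+j+.5+(0.5*(a-d)/den if abs(den)>1e-6 else 0))
rows=np.array(rows); k=np.polyfit(cols,rows,1); res=rows-np.polyval(k,cols); ok=abs(res)<.8; k=np.polyfit(cols[ok],rows[ok],1)
P=[at_z('top',(c,np.polyval(k,c)),.085) for c in(232,311)]; d=P[0]-P[1]
print('rail edge',P,'yaw',np.degrees(np.arctan2(-d[0],d[1])),ok.sum(),res[ok].std())
E
python3 meas.py
```

```text
label_holder ['top', 'side'] [ 436.7302 -245.4445] yaw deg -7.387044299553345 0.3211102442745445
label_holder ['top'] [ 435.6597 -244.7177] yaw deg -5.88170414965506 0.14660055593118473
label_holder ['side'] [ 437.3928 -247.2114] yaw deg -6.834737981143753 0.11654097536450478
fitted_holder ['top', 'side'] [552.4894 128.2139] yaw deg 8.402181383531994 0.41438988818667954
fitted_holder ['top'] [552.1177 128.1598] yaw deg 5.958583012068465 0.09351266677469884
fitted_holder ['side'] [552.8135 126.3995] yaw deg 8.989642049182457 0.2973679561914856
leg ends [ 0.4505 -0.218   0.    ] [ 0.4297 -0.2109  0.    ]
rail edge [array([0.5757, 0.0546, 0.085 ]), array([ 0.5967, -0.141 ,  0.085 ])] yaw 6.133080466726488 80 0.13240212619231934
```

Emit:
step_arm(targets="41 25 0 1; 83 50 0 1; 125 75 0 1; 167 99 0 1; 208 124 0 1; 250 149 0 1; 292 174 0 1; 333 198 0 1; 375 223 30 1; 375 223 70 1; 375 223 100 1; 375 223 100 1")

```text
t: 4.4
tcp_pos: [0.4346, -0.2432, 0.1282]
tool_rot: [0.744, 0.668, -0.0, -0.004]
force: [-0.8, 0.1, -0.0]
finger_gap: 1.001
gripper_force: 0.0
```

```bash
python3 - <<'E'
from h import *
s=manip.sense(); print(s['tcp_pos'],R.from_quat(s['tool_rot']).as_matrix().round(4))
t=manip.snapshot('side'); t2=manip.snapshot('top')
I=np.zeros((400,800,3),np.uint8)
I[:,:400]=cv2.resize(t[110:190,260:340],(400,400),interpolation=cv2.INTER_CUBIC)
I[:,400:]=cv2.resize(t2[200:280,310:390],(400,400),interpolation=cv2.INTER_CUBIC)
cv2.imwrite('pics/over.png',I[:,:,::-1])
E
```

```text
[ 0.43455085 -0.2431845   0.12820271] [[ 0.1084  0.9941 -0.0064]
 [ 0.9941 -0.1084  0.0057]
 [ 0.0049 -0.0069 -1.    ]]
```

View pics/over.png

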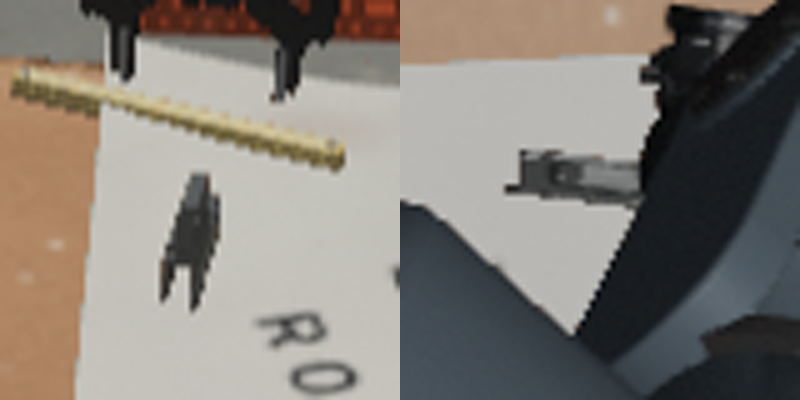

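The side view shows the open fingers straddling the holder. Next: descend and close.

Emit:
step_arm(targets="0 0 30 0; 0 0 60 0; 0 0 80 0; 0 0 88 0; 0 0 89 0; 0 0 89 0")

```text
t: 5.1
tcp_pos: [0.4372, -0.2467, 0.0436]
tool_rot: [0.745, 0.667, 0.0, 0.001]
force: [-0.0, -0.6, 0.9]
finger_gap: 1.001
gripper_force: 0.0
```

Emit:
step_arm(targets="0 0 0 0; 0 0 0 0; 0 0 0 0; 0 0 0 0; 0 0 0 0; 0 0 0 0; 0 0 0 0; 0 0 0 0", gripper=1, squeeze=60)

```text
t: 5.9
tcp_pos: [0.4366, -0.2458, 0.0426]
tool_rot: [0.745, 0.667, 0.0, 0.0]
force: [0.2, 0.8, 6.0]
finger_gap: 0.125
gripper_force: 60.1
```

Emit:
step_arm(targets="0 0 -10 0; 0 0 -40 0; 0 0 -80 0; 0 0 -115 0; 30 10 -120 0; 70 22 -120 -2; 115 36 -120 -5; 160 50 -120 -8; 205 64 -120 -11; 250 78 -120 -12.4; 285 89 -120 -12.4; 298 93 -120 -12.4")

```text
t: 7.1
tcp_pos: [0.5621, 0.0436, 0.1625]
tool_rot: [0.667, 0.745, 0.0, 0.0]
force: [-0.1, -0.4, -0.7]
finger_gap: 0.122
gripper_force: 59.4
```

Emit:
step_arm(targets="0 0 0 0; 0 0 0 0; 0 0 0 0")

```text
t: 7.4
tcp_pos: [0.5606, 0.0388, 0.1622]
tool_rot: [0.669, 0.743, -0.001, -0.0]
force: [1.0, 0.8, -0.5]
finger_gap: 0.126
gripper_force: 59.4
```

```bash
python3 - <<'E'
from fit import *
s=manip.sense(); p=s['tcp_pos']; M=R.from_quat(s['tool_rot']).as_matrix(); yaw=np.arctan2(M[1,1],M[0,1])
print(p,np.degrees(yaw),s['force'],s['finger_gap'])
I=[]
for c,(x,y,w,h) in dict(top=(170,140,100,75),side=(195,150,100,75)).items():
    im=manip.snapshot(c)
    a=cv2.resize(im[y:y+h,x:x+w],(800,600),interpolation=cv2.INTER_CUBIC)
    for (ox,oy,oz,yw,col) in((p[0],p[1],p[2]-.0426,yaw,(255,0,0)),(.554,.1277,.059,np.radians(6.1),(0,255,0))):
        for b in B[2:]+B[:1]:
            q=proj(c,b@R.from_euler('z',yw).as_matrix().T+[ox,oy,oz]); q=((q+.5-[x,y])*8).astype(int)
            for i,j in [(0,1),(0,2),(0,4),(3,1),(3,2),(3,7),(5,1),(5,4),(5,7),(6,2),(6,4),(6,7)]: cv2.line(a,tuple(map(int,q[i])),tuple(map(int,q[j])),col,1)
    I.append(cv2.resize(a,(400,300),interpolation=cv2.INTER_AREA) if 0 else a)
    cv2.imwrite(f'pics/near_{c}.png',a[:,:,::-1])
E
```

```text
[0.5606354  0.03883207 0.16219441] 6.0137370993999975 [ 1.01366856  0.84180295 -0.46515317] 0.1259255185961553
```

View pics/near_top.png

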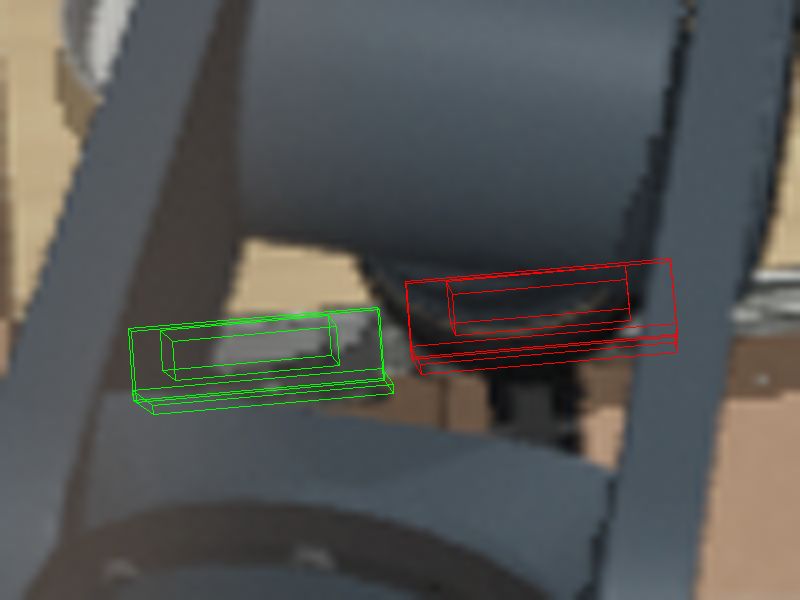

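View pics/near_side.png

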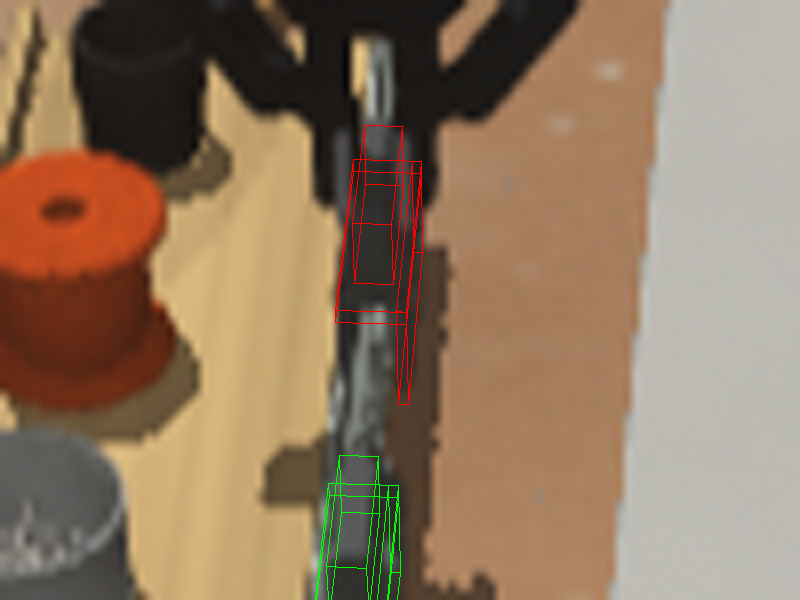

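The overlays on the side view match both holders: the fitted rib sits at columns 338–378 under the green box, and the held holder lies under the red one. Next, lower the toe into the mouth while watching force.

Emit:
step_arm(targets="0 0 12 0; 0 0 24 0; 0 0 31 0; 0 0 34 0; 0 0 34 0; 0 0 34 0", squeeze=90)

```text
t: 8.1
tcp_pos: [0.5616, 0.0404, 0.1282]
tool_rot: [0.668, 0.744, 0.0, 0.0]
force: [-1.0, -0.1, -0.4]
finger_gap: 0.113
gripper_force: 92.0
```

Emit:
step_arm(targets="0 0 2 0; 0 0 4 0; 0 0 6 0; 0 0 6 0; 0 0 6 0")

```text
t: 8.6
tcp_pos: [0.5616, 0.0404, 0.1224]
tool_rot: [0.668, 0.744, 0.0, 0.0]
force: [0.1, 0.1, -0.7]
finger_gap: 0.115
gripper_force: 92.4
```

Emit:
step_arm(targets="2 0 0 0; 4 0 0 0; 6 0 0 0; 7 0 0 0; 7 0 0 0; 7 0 0 0")

```text
t: 9.2
tcp_pos: [0.5608, 0.0475, 0.1224]
tool_rot: [0.668, 0.744, 0.0, 0.0]
force: [1.5, -0.2, -1.6]
finger_gap: 0.118
gripper_force: 92.4
```

Emit:
step_arm(targets="0.5 0 0 0; 1 0 0 0; 1.5 0 0 0; 2 0 0 0; 2 0 0 0; 2 0 0 0")

```text
t: 9.8
tcp_pos: [0.5605, 0.0493, 0.1224]
tool_rot: [0.668, 0.744, 0.0, 0.0]
force: [0.9, -1.2, 0.2]
finger_gap: 0.116
gripper_force: 92.4
```

Emit:
step_arm(targets="0.5 0 0 0; 1 0 0 0; 1.5 0 0 0; 1.5 0 0 0; 1.5 0 0 0")

```text
t: 10.3
tcp_pos: [0.5603, 0.0509, 0.1223]
tool_rot: [0.668, 0.744, 0.0, -0.0]
force: [0.4, 0.5, 0.4]
finger_gap: 0.118
gripper_force: 92.4
```

Emit:
step_arm(targets="0.5 0 0 0; 1 0 0 0; 1 0 0 0; 1 0 0 0")

```text
t: 10.7
tcp_pos: [0.5603, 0.0516, 0.1224]
tool_rot: [0.668, 0.744, -0.0, 0.0]
force: [0.0, -0.9, -0.3]
finger_gap: 0.115
gripper_force: 92.5
```

Emit:
step_arm(targets="0.5 0 0 0; 1 0 0 0; 1 0 0 0; 1 0 0 0")

```text
t: 11.1
tcp_pos: [0.5603, 0.0519, 0.1225]
tool_rot: [0.668, 0.744, -0.001, 0.001]
force: [1.6, -5.8, 1.0]
finger_gap: 0.114
gripper_force: 92.6
```

Emit:
step_arm(targets="0.5 0 0 0; 1 0 0 0; 1 0 0 0; 1 0 0 0")

```text
t: 11.5
tcp_pos: [0.5604, 0.0521, 0.1226]
tool_rot: [0.668, 0.744, -0.001, 0.001]
force: [0.2, -8.0, 0.8]
finger_gap: 0.118
gripper_force: 92.6
```

Felt the neighbour at y≈0.052. I'll ease to a light touch and push down.

Emit:
step_arm(targets="-0.8 0 0 0; -0.8 0 2 0; -0.8 0 4 0; -0.8 0 6 0; -0.8 0 8 0; -0.8 0 8 0")

```text
t: 12.1
tcp_pos: [0.561, 0.0518, 0.115]
tool_rot: [0.668, 0.744, -0.0, 0.001]
force: [0.8, -6.1, 2.9]
finger_gap: 0.114
gripper_force: 93.0
```

Emit:
step_arm(targets="0 0 1.5 0; 0 0 3 0; 0 0 4.5 0; 0 0 6 0; 0 0 6 0")

```text
t: 12.6
tcp_pos: [0.561, 0.0518, 0.109]
tool_rot: [0.668, 0.744, -0.0, 0.001]
force: [0.1, -6.0, 2.8]
finger_gap: 0.11
gripper_force: 93.0
```

Emit:
step_arm(targets="0 0 1.5 0; 0 0 3 0; 0 0 4.5 0; 0 0 6 0; 0 0 6 0")

```text
t: 13.1
tcp_pos: [0.561, 0.0516, 0.103]
tool_rot: [0.668, 0.744, -0.0, 0.001]
force: [1.0, -6.9, 3.3]
finger_gap: 0.114
gripper_force: 93.1
```

Emit:
step_arm(targets="0 0 0.7 0; 0 0 1.4 0; 0 0 2 0; 0 0 2 0; 0 0 2 0")

```text
t: 13.6
tcp_pos: [0.561, 0.0516, 0.1017]
tool_rot: [0.668, 0.744, -0.0, 0.001]
force: [-0.9, -6.8, 7.7]
finger_gap: 0.118
gripper_force: 93.7
```

```bash
python3 - <<'E'
from fit import *
s=manip.sense(); p=s['tcp_pos']; M=R.from_quat(s['tool_rot']).as_matrix(); print(p,s['force'],s['ft_torque'],M.round(4))
c='side'; x,y,w,h=205,150,80,80
im=manip.snapshot(c)
cv2.imwrite('pics/in_side.png',cv2.resize(im[y:y+h,x:x+w],(600,600),interpolation=cv2.INTER_CUBIC)[:,:,::-1])
E
```

```text
[0.56099493 0.0516166  0.10167478] [-0.86901072 -6.79331216  7.67681241] [-1.10468038  0.10684127 -0.0544202 ] [[-0.1067  0.9943  0.0021]
 [ 0.9943  0.1067 -0.0021]
 [-0.0023  0.0019 -1.    ]]
```

View pics/in_side.png

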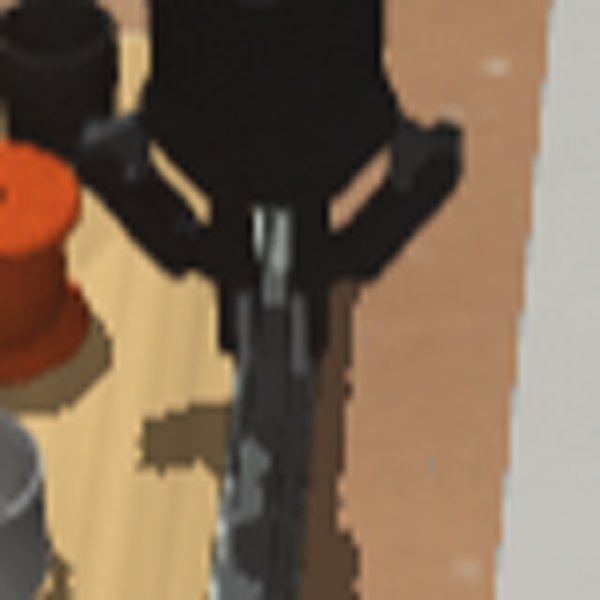

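The floor stop came at z=0.1017, against 0.1016 expected, and in the side view the two holders line up. Next, press firmly and hold.

Emit:
step_arm(targets="-0.3 0 0.8 0; -0.3 0 1.6 0; -0.3 0 2.4 0; -0.3 0 2.4 0; -0.3 0 2.4 0; -0.3 0 2.4 0; -0.3 0 2.4 0; -0.3 0 2.4 0; -0.3 0 2.4 0; -0.3 0 2.4 0")

```text
t: 14.65
tcp_pos: [0.561, 0.0516, 0.1015]
tool_rot: [0.668, 0.744, 0.0, 0.002]
force: [-4.5, -6.3, 22.8]
finger_gap: 0.113
gripper_force: 95.6
```

```bash
python3 -c "
from station import manip
s=manip.sense();print(s['tcp_pos'],s['tool_rot'],s['force'],s['t'])
print(manip.sign_off())"
```

```text
[0.56103443 0.05159847 0.1015239 ] [6.68320486e-01 7.43871409e-01 2.87594140e-04 1.72386321e-03] [-4.45455555 -6.2734025  22.8168991 ] 14.65
the job is handed in; nothing more can be done
None
```

The loose holder is fitted and handed in at 14.65 s: card facing the robot, butted against its neighbour (about 6 N sideways), on the channel floor (z = 0.1015 m, expected 0.1016) and still gripped and pressed down with about 23 N. I took no last picture after the final press, and `sign_off()` returned no verdict.

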